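Vent the dish warmer

ROBOT

A 6-joint arm with a two-finger parallel gripper is mounted at the origin on a cart in front of the work surface, level with it; the furniture and walls round the work are solid. World frame = base frame: x ahead of the robot, y to its left, z up, the work surface at z = 0. Lengths are in m, angles in rad, forces in N, time in s.
With the tool pointing down it reaches from about 0.275 to 0.975 m from the base axis. Payload 8.4 kg.
Tool frame: the origin (TCP) lies between the finger pads; the fingertips stand 22 mm ahead of it and the grasp point (between the pads) lies 3 mm ahead of it (robot.nose_length is the distance from the TCP to the fingertips, in m); z points along the fingers, y is the line along which they close (so a half turn about z gives the same grasp; the last joint's range is limited). The gripper opens to 92 mm and grips with 3 to 60 N. Pads are 20 mm wide; open, the fingers measure 128 mm over their backs; the gripper's body (75 mm by 189 mm) begins 69 mm behind the grasp point.
Start: joints at [1.112, 0.353, 1.633, -0, 1.155, -0.002], TCP at [0.276, 0.561, 0.237] pointing down, gripper open.
Joint ranges: [-2.63, 2.63], [-0.92, 2.1], [0.06, 2.66], [-1.3, 4.44], [0, 2.69], [-3.02, 3.02]. Speed limits (rad/s): [2.22, 2.22, 2.79, 3.14, 3.14, 3.14].

INTERFACE

Orientations are given as a rotation vector (axis times angle).
In Python, from bench import robot, eyes, finder gives the robot as it stands.
- The arm moves only by the tool send_rows, never from a script. Its argument "steps" is one flat list of numbers, 7 for each row, row after row: the turn, a rotation vector about the tool's x, y, z in degrees, then the shift along the tool's x, y, z in m, then the finger opening in m, from 0 to 0.0919. In form: [ax, ay, az, tx, ty, tz, gripper, ax, ay, az, tx, ty, tz, gripper, ...]. A call has 1 to 8 rows; each row shifts and turns the commanded pose from where the row before left it, along the tool's axes as they then stand; what a row does not reach is not made up. A row lasts 1/8 s, in which the tool goes at most 62.5 mm and 10.7 degrees, less where a joint would pass 70% of its speed; a pose out of reach is approached as far as the arm can. A call with a gripper value outside its range is refused whole. The fingers move at their own pace and stop on an object; "newtons" is the grip in N (left out, the last holds). Time passes only in rows, so rows that do not move let the fingers close. It gives the time, the measured TCP pose, the force, the opening and the grip force at its end, in the units of the state.
- robot.read_state(): the state, without advancing time (a new reading comes with each control period).
- eyes.read_camera(name): name is "side" or "top"; returns a dict with "image" (480x640x3 uint8, blue, green, red), "mtx" (3x3 intrinsics, pixels), "cam_to_world" (4x4, takes a point from camera to world coordinates). Camera axes: x right, y down, z forward; pixel columns grow to the right and rows downward; lengths in m; the calibration is good to about 2 mm. A picture is of the moment at which its call begins. There is no depth.
- robot.job_done(): hands the job in; it is judged then, once.
Trained networks look in the newest picture that a camera, given by its name, has taken for a name from the list of things; names that differ only in an ending like _2 or _b are one class to them, and where a whole thing is asked for, a point or a joint stands for the part that bears it (a point fixed in the world has none). Each returns a list of dicts, best first, with "p" (0 to 1); they miss things now and then, are a little off and sometimes report something else, mostly with a low value. They report only what shows in the picture. A call takes as long as a camera call.
- finder.search_frame(thing, camera): "extent" ([centre column, centre row, width, height] in pixels, round what is visible of it).
The state is a dict: "t": time; "qpos": joint angles; "qvel": joint speeds; "joint_torque": joint torques, N m; "tcp_pos": TCP position; "orientation": TCP orientation; "contact_force": force on the tool from outside, world axes, zero at the start; "moment": the same for the moment, N m; "grip_width": opening from 0.0 (shut) to 1.0 (fully open); "gripper_force": force on a finger pad.
Only numpy, scipy, OpenCV 4.12 (cv2) and the standard library are available. Lean on these libraries where they do the work, as an engineer would, in place of code of your own. Each camera call takes 0.05 s, during which the arm holds its last target. There are 200 camera calls.

TASK

The dishes in the warmer have fogged up. With its cover still shut, turn the warmer's selector to the fan mark (the second of its four click positions, counted from the left), then lift the sprung cover by its bar handle until the pointer on the cover's left edge stands between the two teeth of the index clip on the side quadrant, swinging it no wider, so that the fog clears without chilling the cultures. The cover falls shut when let go, so finish while still holding its handle, with the cover steady at the clip; leave the clip where it is set and the things round the warmer undisturbed.

Things in the scene. Friction and masses are not known exactly. Their poses are not given: they have to be found in the camera images.
- warmer: The dish warmer, a white benchtop instrument 210 mm deep (its x, pointing to the back), 340 mm wide (its y, pointing left) and 78 mm high without its cover, fixed to the worktop. Origin: centre of its underside on the worktop. Its left part is a chamber with three culture dishes under a white-framed clear cover; its right part is a console with the selector (near) and a dark display (far).
- selector (a joint): The selector's turn in rad. It has four click positions (spring detents) 30 degrees apart: 0 = ring mark (off, leftmost), 0.524 = fan mark (vent), 1.047 = one dot, 1.571 = two dots (rightmost); it starts in one of the two dot positions. Grows clockwise seen from above; stops at -0.06 and 1.63. Leaving a place takes about 0.1 N m; past half-way the detent draws the selector on into the next place, and when let go it falls into the nearest place.
- selector_grip (a point): Point to pinch the selector: on its vertical turning axis, 28 mm above the console's top (which is 78 mm above the worktop). The selector is a black upright bar 40 mm long, 11 mm thick, standing 5 to 39 mm above the console on a round skirt 43 mm across. The point's x axis runs along the bar towards its pointing end (white line); at joint value 0 it points 45 degrees to the left of the warmer's x axis, at 0.785 straight along it. Pinch it across the 11 mm.
- cover (a joint): The cover's opening angle in rad: 0 = shut, grows as its front edge rises; range 0 to 1.3. Sprung shut: the spring gives 0.25 N m shut and 0.35 N m more per rad; with its weight (0.26 kg) about 3 N along the handle's arc when shut and 4 N at 0.7 rad (a fifth more or less, as the weight varies). Let go, it falls shut.
- cover_handle (a point): Middle of the cover's handle, a round steel bar 12 mm thick and 104 mm long, level, parallel to the warmer's y (and to the hinge), on two posts at its ends. Shut, its axis is 126 mm above the worktop and 36 mm above the cover's top face. It lies 158 mm in front of the hinge axis and 44 mm above it, in the cover's frame, and swings with the cover. The point's axes are the cover's: x to the back, y left, z off its top face.
- cover_hinge (a point): Point on the cover's hinge axis at the middle of the cover, fixed to the warmer, 82 mm above the worktop at the back of the warmer. The axis runs along the warmer's y.
- cover_pointer (a point): Tip of the small black pointer, 4 mm thick, on the cover's left edge, 134 mm in front of the hinge axis and level with it when shut; it rises with the cover along the outer edge of the quadrant.
- index (a joint): Where the index clip is clamped on the quadrant, in rad about the same hinge axis: the pointer stands midway between the clip's teeth when the cover's angle equals this value. Set between 0.35 and 0.68.
- index_mark (a point): Middle of the gap between the two teeth of the index clip, on the path of the pointer's tip, 134 mm from the hinge axis. The clip is a dark steel plate 24 mm by 24 mm with a thumb screw, held on the aluminium quadrant at the warmer's left side; its two teeth stick out 14 mm from it, with 16 mm between them.
- flask: Flat culture flask with screw cap, 48 x 101 x 25 mm, lying loose to the left of the warmer; origin under its middle. A bystander.
- tip_box: Box of pipette tips with clear lid, 94 x 128 x 89 mm, loose, to the right of the warmer; origin under its middle. A bystander.
- marker: Marker pen, 12 x 139 x 14 mm, lying loose in front of the warmer. A bystander.
- pipette: Hand pipette, 65 x 300 x 28 mm, lying loose at the left. A bystander.

How it is judged:
On the way, in this order (a step that is already met when the one before it is completed fails the run):
1. the selector rests at the fan mark, let go, with the cover still shut (value of joint selector between 0.4 and 0.65 rad and value of joint cover below 0.05 rad and contact force between the fingers and selector below 0.1 N), for 0.2 s.
2. the cover is raised until its pointer stands between the clip's teeth (distance between cover_pointer and index_mark below 0.007 m), for 0.3 s.
At the end, for the whole second after the job is handed in: The robot still holds the cover by its fingers (contact force over 1 N, no loose thing under the cover), steady, with the pointer's tip within 7 mm of the middle of the clip's gap; the selector rests within about 7 degrees of the fan mark; the clip has not been shifted by more than 5 mm (distance between cover_pointer and index_mark below 0.007 m and velocity of joint cover between -0.05 and 0.05 rad/s and contact force between the fingers and cover above 1 N and contact force between cover and flask below 0.1 N and contact force between cover and tip_box below 0.1 N and contact force between cover and marker below 0.1 N and contact force between cover and pipette below 0.1 N and value of joint selector between 0.4 and 0.65 rad and distance of index_mark from where it was at the start of the episode below 0.005 m); the arm keeps its last pose, push and grip.
It fails at once if the cover is opened before the selector is at the fan, or the selector is moved off the fan with the cover open (value of joint cover above 0.12 rad and (value of joint selector below 0.35 rad or value of joint selector above 0.7 rad)).
It fails at once if the cover is swung well past the clip (pointer more than 30 mm above it) (z of cover_pointer in the frame of index_mark above 0.03 m).
It fails at once if the index clip is shifted (distance of index_mark from where it was at the start of the episode above 0.006 m).
It fails at once if a bystander is pushed away (distance of any of flask, tip_box, marker, pipette from where it was at the start of the episode above 0.03 m).
It also fails if it takes over 54 s, if anything falls off the work surface, if the arm or the gripper's body presses on something with over 40 N, if the wrist force passes 120 N, or if a joint passes its speed limit or range.

## Working session

There is one attempt and no reset: what is moved stays moved. The work goes in short steps, Python scripts to look and compute and a tool call to move; the robot and the scene stay as the last step left them, time stands still between calls to the robot, and variables do not carry over. Pictures are saved under pics/ and viewed, at most 10 in all, crops included, and the job is handed in when it is done.

Besides the shell and the picture viewer there is one more tool, called after "Call:" as name(argument=value, ...), one argument or row to a line, values as JSON. send_rows: Moves the arm, as the interface text tells. Its arguments: {"type":"object","properties":{"steps":{"type":"array"},"newtons":{"type":"number"}},"required":["steps"]}

```bash
mkdir -p pics; python3 - <<'E'
from bench import robot, eyes, finder
import cv2,numpy as np
s=robot.read_state();print({k:np.round(v,3) for k,v in s.items()})
for c in("side","top"):
    r=eyes.read_camera(c);cv2.imwrite(f"pics/{c}0.png",r["image"]);print(c,r["mtx"].tolist(),np.round(r["cam_to_world"],4).tolist())
    for n in["warmer","selector","selector_grip","cover","cover_handle","cover_pointer","index","index_mark","flask","tip_box","marker","pipette"]:
        f=finder.search_frame(n,c);print(c,n,[(np.round(d["extent"],1).tolist(),round(d["p"],2)) for d in f[:2]])
E
```

```text
{'t': np.float64(0.0), 'qpos': array([ 1.112,  0.354,  1.634, -0.   ,  1.155, -0.002]), 'qvel': array([-0.001,  0.   ,  0.   , -0.001, -0.002,  0.001]), 'joint_torque': array([ 1.0000e-03, -5.9384e+01, -3.3422e+01,  7.0000e-02,  2.3000e-02,
       -0.0000e+00]), 'tcp_pos': array([0.275, 0.561, 0.236]), 'orientation': array([-7.11e-01, -3.06e+00,  2.00e-03]), 'contact_force': array([-0.3  , -0.945,  0.376]), 'moment': array([-0.04 , -0.031,  0.024]), 'gripper_force': np.float64(0.0), 'grip_width': np.float64(0.998)}
side [[552.9025979845312, 0.0, 311.122932792512], [0.0, 552.9025979845312, 236.7833246961652], [0.0, 0.0, 1.0]] [[0.9258, -0.2288, 0.3008, 0.1267], [-0.3775, -0.5213, 0.7653, -0.8833], [-0.0183, -0.8221, -0.569, 0.8451], [0.0, 0.0, 0.0, 1.0]]
side warmer [([344.2, 288.0, 153.4, 168.2], 0.85), ([287.1, 241.0, 32.6, 19.6], 0.6)]
side selector [([358.2, 310.1, 20.8, 25.1], 0.83)]
side selector_grip [([358.5, 311.5, 21.3, 21.7], 0.87)]
side cover [([331.1, 270.5, 119.8, 75.4], 0.8)]
side cover_handle [([329.7, 268.1, 122.6, 73.6], 0.69)]
side cover_pointer [([330.2, 268.9, 119
[... 568 characters left out ...]
2007], [0.0, 0.0, 0.0, 1.0]]
top warmer [([379.0, 240.2, 159.0, 99.3], 0.86)]
top selector [([428.5, 235.3, 20.2, 21.7], 0.71)]
top selector_grip [([427.6, 238.8, 18.9, 22.3], 0.7), ([378.4, 239.4, 157.6, 99.8], 0.51)]
top cover [([355.4, 236.2, 91.1, 90.8], 0.82)]
top cover_handle [([358.2, 238.6, 95.0, 86.1], 0.85)]
top cover_pointer [([355.4, 234.9, 96.5, 88.5], 0.6)]
top index [([355.6, 238.1, 97.1, 95.5], 0.27)]
top index_mark [([301.4, 239.9, 4.1, 6.9], 0.57)]
top flask []
top tip_box [([486.1, 236.8, 61.6, 45.1], 0.8), ([354.5, 236.8, 89.7, 96.3], 0.61)]
top marker [([364.4, 301.4, 57.9, 7.0], 0.56)]
top pipette [([144.2, 310.0, 108.1, 45.8], 0.86), ([358.4, 237.1, 96.3, 88.0], 0.57)]
```

```bash
python3 - <<'E'
import cv2
a=cv2.imread("pics/top0.png")[165:315,270:470];cv2.imwrite("pics/tc.png",cv2.resize(a,None,fx=4,fy=4,interpolation=cv2.INTER_CUBIC))
a=cv2.imread("pics/side0.png")[190:390,240:440];cv2.imwrite("pics/sc.png",cv2.resize(a,None,fx=3,fy=3,interpolation=cv2.INTER_CUBIC))
E
```

```text
(no output)
```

View pics/tc.png

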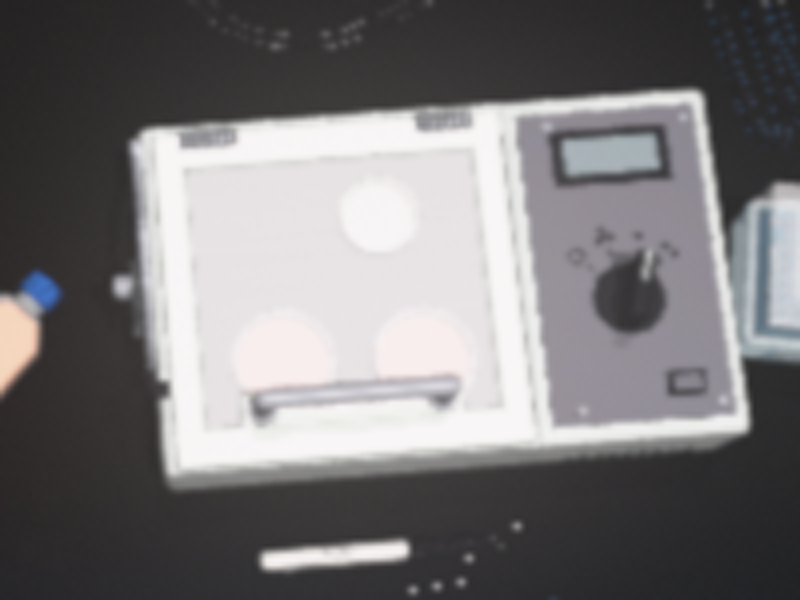

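View pics/sc.png

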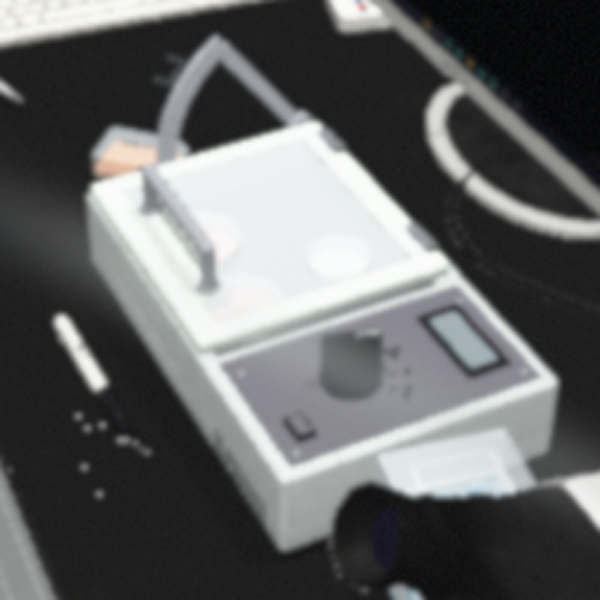

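Top crop: handle bar from (252,398) to (460,383), selector skirt centre about (630,297) with white line (643,278)–(651,252), so one of the dots. The clip screw is at (122,287), the marker lies in front and the tip box to the right. Side crop: clip teeth at about (165–180,55–80) by the quadrant, handle bar (150,172)–(212,252).

```bash
cat > h.py <<'E'
import numpy as np,cv2
K={"side":[[552.9026,0,311.1229],[0,552.9026,236.7833],[0,0,1]],"top":[[491.8178,0,313.2615],[0,491.8178,239.5826],[0,0,1]]}
T={"side":[[0.9258,-0.2288,0.3008,0.1267],[-0.3775,-0.5213,0.7653,-0.8833],[-0.0183,-0.8221,-0.569,0.8451],[0,0,0,1]],
"top":[[-0.0273,-0.9739,0.2253,0.2557],[-0.9996,0.0262,-0.0078,0.1239],[0.0017,-0.2254,-0.9743,1.2007],[0,0,0,1]]}
P={c:np.array(K[c])@np.linalg.inv(np.array(T[c]))[:3] for c in K}
def proj(c,p): q=P[c]@np.append(p,1);return q[:2]/q[2]
def tri(a,b):
    q=cv2.triangulatePoints(P["top"],P["side"],np.float64(a).reshape(2,1),np.float64(b).reshape(2,1))[:,0];return q[:3]/q[3]
tc=lambda u,v:np.array([270+u/4,165+v/4]); sc=lambda u,v:np.array([240+u/3,190+v/3])
E
python3 - <<'E'
from h import *
from scipy.optimize import least_squares
hl=tri(tc(252,398),sc(150,172));hr=tri(tc(460,383),sc(212,250));print("handle ends",hl,hr,np.linalg.norm(hl-hr))
print("mark",tri((301.4,239.9),(299.6,212.2)))
obs=[("top",tc(705,95),(.105,-.17,.078)),("top",tc(748,430),(-.105,-.17,.078)),("side",sc(283,485),(-.105,-.17,.078)),("side",sc(283,550),(-.105,-.17,0)),("side",sc(555,380),(.105,-.17,.078)),("side",sc(552,450),(.105,-.17,0))]
W=lambda x,p:np.array([x[0]+np.cos(x[2])*p[0]-np.sin(x[2])*p[1],x[1]+np.sin(x[2])*p[0]+np.cos(x[2])*p[1],p[2]])
f=lambda x:np.concatenate([proj(c,W(x,p))-o for c,o,p in obs])
r=least_squares(f,[.3,0,0]);x=r.x;print("pose",x,np.round(r.fun,1))
inv=lambda p:(np.array([[np.cos(x[2]),np.sin(x[2])],[-np.sin(x[2]),np.cos(x[2])]])@(p[:2]-x[:2]),p[2])
for p in(hl,hr,tri((301.4,239.9),(299.6,212.2))):print("in warmer",inv(p))
# skirt centre from top at z~.081
def plane(c,uv,z):
    M=np.array(T[c]);d=M[:3,:3]@np.linalg.inv(K[c])@np.append(uv,1);o=M[:3,3];return o+d*(z-o[2])/d[2]
s=plane("top",tc(630,297),.083);print("skirt",s,inv(s))
print("marks",[inv(plane("top",tc(*m),.078))[0].round(3) for m in((577,257),(605,236),(638,236),(668,250))])
a,b=plane("top",tc(643,278),.117),plane("top",tc(651,252),.117);print("line",inv(a)[0],inv(b)[0])
print("sidetop of knob",inv(plane("side",sc(350,338),.117)))
E
```

```text
handle ends [0.44930321 0.07243835 0.11997976] [ 0.45290404 -0.04268841  0.12840479] 0.11549077173119783
mark [0.49926395 0.14070732 0.1607287 ]
pose [ 0.52620192 -0.0383893   0.0499663 ] [-2.3 -2.9 -0.6 -0.6 -1.  -2.2 -1.2  4.2  1.5 -1.  -1.2  3.3]
in warmer (array([-0.0712674 ,  0.11453008]), np.float64(0.11997976155840973))
in warmer (array([-0.07342112, -0.00063284]), np.float64(0.12840478847875372))
in warmer (array([-0.01795928,  0.18021853]), np.float64(0.16072869839088186))
skirt [ 0.50778289 -0.1515819   0.083     ] (array([-0.0240495 , -0.11213137]), np.float64(0.08299999999999996))
marks [array([ 0.003, -0.085]), array([ 0.015, -0.103]), array([ 0.013, -0.123]), array([ 0.004, -0.139])]
line [-0.02087448 -0.11216163] [-0.00611835 -0.11869111]
sidetop of knob (array([-0.02411538, -0.11180416]), np.float64(0.11699999999999999))
```

```bash
cat >> h.py <<'E'
from scipy.spatial.transform import Rotation as R
def plan(s,pos,rot):
    """tool-frame rotvec (deg) and, after it, tool-frame shift"""
    a=R.from_rotvec(s["orientation"]);d=(a.inv()*rot).as_rotvec(degrees=True)
    return np.round(d,2),np.round(rot.inv().apply(np.array(pos)-s["tcp_pos"]),4)
def down(h): # tool z down, tool y at world heading h (deg)
    y=np.array([np.cos(np.radians(h)),np.sin(np.radians(h)),0]);z=np.array([0,0,-1.]);return R.from_matrix(np.c_[np.cross(y,z),y,z])
E
python3 - <<'E'
from h import *
from bench import robot
s=robot.read_state();print(R.from_rotvec(s["orientation"]).as_matrix().round(3))
for h in(78,-102):print(h,plan(s,[.508,-.152,.26],down(h)))
E
```

```text
[[-0.897  0.441 -0.   ]
 [ 0.441  0.897  0.   ]
 [ 0.     0.    -1.   ]]
78 (array([  0.  ,  -0.  , -14.17]), array([-0.3755, -0.649 , -0.0234]))
-102 (array([ -0.  ,  -0.  , 165.83]), array([ 0.3755,  0.649 , -0.0234]))
```

Call:
send_rows(
  steps=[0,0,-7.1,0,0,-0.012,0.045,0,0,-7.1,0,0,-0.012,0.045,0,0,0,-0.0235,-0.0406,0,0.045,0,0,0,-0.0235,-0.0406,0,0.045,0,0,0,-0.0235,-0.0406,0,0.045,0,0,0,-0.0235,-0.0406,0,0.045,0,0,0,-0.0235,-0.0406,0,0.045,0,0,0,-0.0235,-0.0406,0,0.045],
)

```text
t: 2.3
tcp_pos: [0.3634, 0.292, 0.2608]
orientation: [0.327, 3.124, 0.001]
contact_force: [0.7, 0.4, 0.8]
grip_width: 0.491
gripper_force: 0.0
```

Call:
send_rows(
  steps=[0,0,0,-0.0235,-0.0406,0,0.045,0,0,0,-0.0235,-0.0406,0,0.045,0,0,0,-0.0235,-0.0406,0,0.045,0,0,0,-0.0235,-0.0406,0,0.045,0,0,0,-0.0235,-0.0406,0,0.045,0,0,0,-0.0235,-0.0406,0,0.045,0,0,0,-0.0235,-0.0406,0,0.045,0,0,0,-0.0235,-0.0406,0,0.045],
)

```text
t: 3.3
tcp_pos: [0.48, -0.065, 0.2609]
orientation: [0.328, 3.124, 0.0]
contact_force: [0.8, 0.5, 0.4]
grip_width: 0.49
gripper_force: 0.0
```

```bash
python3 - <<'E'
from h import *
from bench import robot
s=robot.read_state();print(s["t"],s["tcp_pos"],s["qpos"],plan(s,[.508,-.152,.18],down(78)))
E
```

```text
3.3 [ 0.48001709 -0.06496179  0.2608577 ] [-1.37697038e-01  1.05994293e-01  1.89815297e+00  1.35085234e-04
  1.13672231e+00 -1.49939656e+00] (array([0.01, 0.04, 0.02]), array([-0.0455, -0.0793,  0.0809]))
```

Call:
send_rows(
  steps=[0,0,0,-0.0228,-0.0397,0,0.045,0,0,0,-0.0227,-0.0396,0,0.045,0,0,0,0,0,0.04,0.045,0,0,0,0,0,0.04,0.045,0,0,0,0,0,0,0.045],
)

```text
t: 3.92
tcp_pos: [0.5057, -0.1499, 0.1783]
orientation: [-0.328, -3.119, -0.002]
contact_force: [-0.8, -0.2, 1.0]
grip_width: 0.493
gripper_force: 0.0
```

```bash
python3 - <<'E'
from h import *
from bench import robot,eyes
s=robot.read_state();print(s["tcp_pos"])
t=eyes.read_camera("top")["image"][195:275,385:465];d=eyes.read_camera("side")["image"][260:340,310:390]
o=np.hstack([cv2.resize(a,(400,400),interpolation=cv2.INTER_CUBIC) for a in(t,d)]);cv2.imwrite("pics/near.png",o)
for c,(u,v) in(("top",(385,195)),("side",(310,260))):print(c,(proj(c,s["tcp_pos"]-[0,0,.022])-[u,v])*5)
E
```

```text
[ 0.50572266 -0.14993808  0.17832137]
top [247.33185272 188.04676986]
side [230.12044707 135.76208711]
```

View pics/near.png

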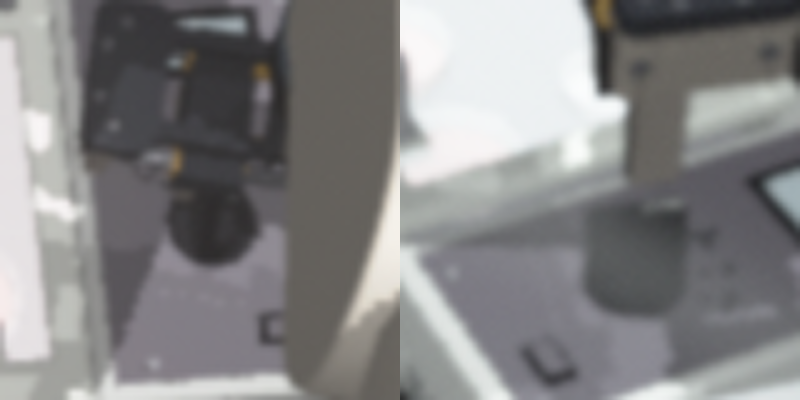

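Fingers straddle the knob: side view shows the near finger just above the knob top (640,203). Descend and pinch.

Call:
send_rows(
  steps=[0,0,0,-0.002,-0.0015,0.02,0.045,0,0,0,0,0,0.025,0.045,0,0,0,0,0,0.022,0.045,0,0,0,0,0,0,0.045,0,0,0,0,0,0,0.0,0,0,0,0,0,0,0.0,0,0,0,0,0,0,0.0,0,0,0,0,0,0,0.0],
  newtons=30,
)

```text
t: 5.03
tcp_pos: [0.5101, -0.1506, 0.1143]
orientation: [0.33, 3.123, 0.005]
contact_force: [1.7, 11.6, 5.3]
grip_width: 0.118
gripper_force: 30.0
```

Call:
send_rows(
  steps=[0,0,0,0,0.0012,0,0.0,0,0,-6,0,0,0,0.0,0,0,-6,0,0,0,0.0,0,0,-6,0,0,0,0.0,0,0,-6,0,0,0,0.0,0,0,-6,0,0,0,0.0,0,0,0,0,0,0,0.0,0,0,0,0,0,0,0.0],
)

```text
t: 6.02
tcp_pos: [0.5101, -0.1502, 0.1143]
orientation: [-0.491, 3.102, 0.002]
contact_force: [1.3, 6.9, 5.2]
grip_width: 0.12
gripper_force: 30.0
```

Call:
send_rows(
  steps=[0,0,0,0,0,0,0.045,0,0,0,0,0,0,0.045,0,0,0,0,0,0,0.045,0,0,0,0,0,-0.04,0.045,0,0,0,0,0,-0.05,0.045,0,0,0,0,0,-0.05,0.045,0,0,0,-0.0,0.04,-0.02,0.045,0,0,0,0.0,0.05,0,0.045],
)

```text
t: 7.02
tcp_pos: [0.4825, -0.0654, 0.2755]
orientation: [-0.489, 3.1, -0.002]
contact_force: [-0.2, 0.8, -0.2]
grip_width: 0.49
gripper_force: 0.0
```

Call:
send_rows(
  steps=[0,0,0,0.02,0.05,0,0.045,0,0,0,0.05,0.02,0,0.045,0,0,0,0.05,0,0,0.045,0,0,0,0.05,0,0,0.045],
)

```text
t: 7.52
tcp_pos: [0.2968, -0.0516, 0.2734]
orientation: [0.494, -3.102, 0.0]
contact_force: [-0.7, -0.5, 0.6]
grip_width: 0.486
gripper_force: 0.0
```

```bash
python3 - <<'E'
from h import *
from bench import robot,eyes,finder
s=robot.read_state();print(s["tcp_pos"],s["qpos"].round(2))
I=eyes.read_camera("top")["image"];J=eyes.read_camera("side")["image"];cv2.imwrite("pics/t1.png",I);cv2.imwrite("pics/s1.png",J)
o=np.hstack([cv2.resize(a,(400,600),interpolation=cv2.INTER_CUBIC) for a in(I[200:290,410:470],J[190:325,290:380])]);cv2.imwrite("pics/sel1.png",o)
for c in("top","side"):print(c,[(d["extent"],d["p"]) for n in("index_mark",) for d in finder.search_frame(n,c)])
E
```

```text
[ 0.29678635 -0.05156397  0.27342005] [-0.18 -0.25  2.19 -0.    1.2  -2.06]
top [([301.2, 240.1, 2.5, 11.9], 0.59)]
side []
```

View pics/sel1.png

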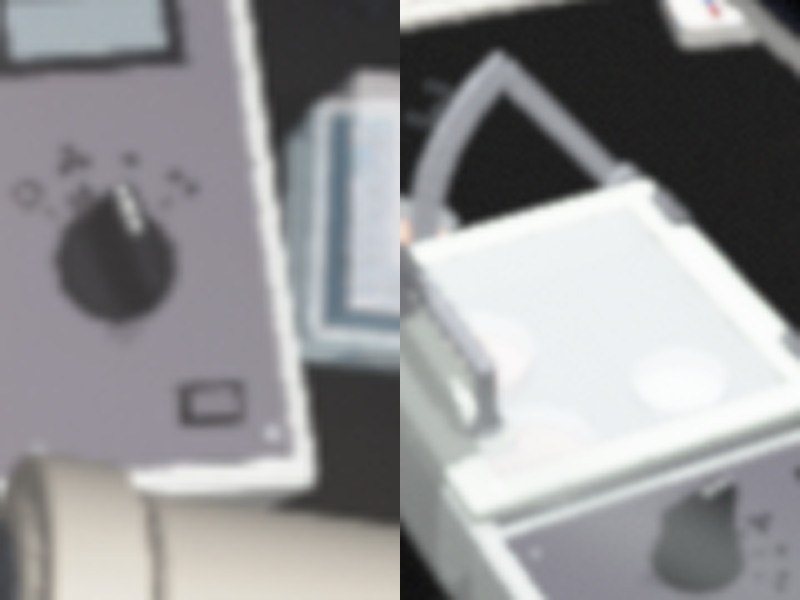

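The bar's white line now points at the fan mark ((135,230)→(122,190) in the left half), about 34° from before, and the cover is shut. Next I line up over the handle.

```bash
python3 - <<'E'
from h import *
from bench import robot
s=robot.read_state();rot=down(2.5)*R.from_rotvec([-15,0,0],degrees=True)
hp=np.array([.451,.015,.125]);ax=rot.as_matrix()[:,2]
print(plan(s,hp-ax*.003-ax*.11,down(2.5)),down(2.5).inv().apply(hp-ax*.113-s["tcp_pos"]),ax)
I=cv2.imread("pics/t1.png")[215:265,285:335];J=cv2.imread("pics/side0.png")[190:240,275:325]
cv2.imwrite("pics/clip.png",np.hstack([cv2.resize(a,(400,400),interpolation=cv2.INTER_CUBIC) for a in(I,J)]))
E
```

```text
(array([5.0000e-02, 1.1000e-01, 1.0545e+02]), array([0.0601, 0.1261, 0.0398])) [0.06007784 0.12611247 0.03979745] [ 0.25857271  0.01128953 -0.96592583]
```

View pics/clip.png

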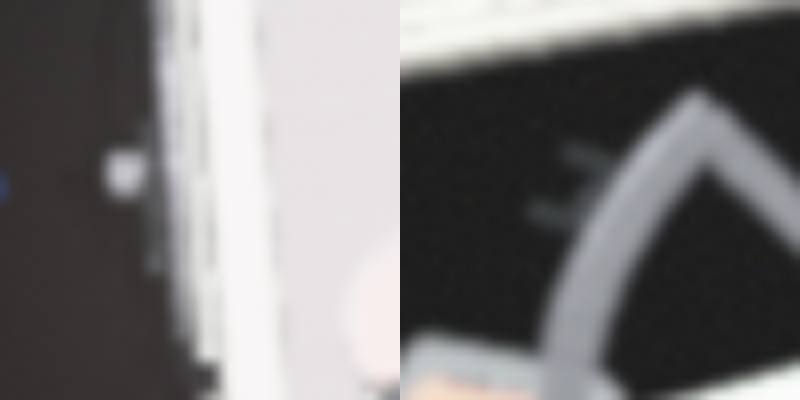

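Clip crop: side view shows the teeth at (565–605,152–170) and (532–580,210–215); top view shows the shut pointer at (205,375).

```bash
python3 - <<'E'
from h import *
def ray(c,uv):
    M=np.array(T[c]);return M[:3,3],M[:3,:3]@np.linalg.inv(K[c])@np.append(uv,1)
yaw=np.radians(2.6);X=np.array([np.cos(yaw),np.sin(yaw),0]);Y=np.array([-X[1],X[0],0])
o,d=ray("top",(310.6,261.9));p=o+d*(.082-o[2])/d[2];print("pointer",p,X@p,Y@p)
h=np.array([.451,.015,.125]);print("handle",X@h,"hinge by handle",X@h+.158,"by pointer",X@p+.134)
hx=X@h+.158
for uv in((296.3,213.3),(299.6,212.2)):
  o,d=ray("side",uv)
  for y in(Y@p,Y@p-.004,Y@p+.004):
    q=o+d*((y-Y@o)/(Y@d));r=np.array([X@q-hx,q[2]-.082]);print(uv,q,np.hypot(*r),np.arctan2(r[1],-r[0]))
# predicted px of mark for angles
for a in(.4,.5,.6,.68):
  q=X*(hx-.134*np.cos(a))+Y*(Y@p);q[2]=.082+.134*np.sin(a);print(a,proj("side",q),proj("top",q))
E
```

```text
pointer [0.46165426 0.12253452 0.082     ] 0.466737554191863 0.10146636357913248
handle 0.45121617179755114 hinge by handle 0.6092161717975512 by pointer 0.600737554191863
(296.3, 213.3) [0.48742325 0.12370468 0.17138374] 0.14698432397951838 0.6536870302893205
(296.3, 213.3) [0.4859652  0.11963435 0.17410691] 0.14994770450566985 0.6614481215143758
(296.3, 213.3) [0.4888813  0.12777502 0.16866056] 0.14403016098609753 0.6456070643610488
(299.6, 212.2) [0.49567426 0.12407936 0.17203478] 0.14093236595754216 0.6930038063742664
(299.6, 212.2) [0.49418285 0.12000751 0.17475532] 0.1439623259544683 0.7001112196490853
(299.6, 212.2) [0.49716566 0.12815121 0.16931424] 0.13790983781791383 0.6855844624355028
0.4 [294.17296989 227.57562377] [309.90173551 249.18693479]
0.5 [296.30281238 222.60917058] [309.68578305 245.46103648]
0.6 [298.92523022 217.7163361 ] [309.42904598 241.2022008 ]
0.68 [301.36035915 213.89463249] [309.19573179 237.43798048]
```

Call:
send_rows(
  steps=[0,0,10.5,0,0,0,0.045,0,0,10.5,0,0,0,0.045,0,0,10.5,0,0,0,0.045,0,0,10.5,0,0,0,0.045,0,0,10.5,0,0,0,0.045,0,0,10.5,0,0,0,0.045,0,0,10.5,0,0,0,0.045,0,0,10.5,0,0,0,0.045],
)

```text
t: 8.72
tcp_pos: [0.2997, -0.0514, 0.2737]
orientation: [1.718, 2.63, 0.0]
contact_force: [0.3, 0.5, 0.2]
grip_width: 0.487
gripper_force: 0.0
```

Call:
send_rows(
  steps=[0,0,10.5,0,0,0,0.045,0,0,10.5,0,0,0,0.045,0,0,0,0.02,0.04,0.0,0.045,0,0,0,0.02,0.04,0.0,0.045,0,0,0,0.02,0.04,0.015,0.045,-7.5,0,0,0,0,0,0.045,-7.5,0,0,0,0,0,0.045,0,0,0,0,0,0,0.045],
)

```text
t: 9.72
tcp_pos: [0.4143, 0.0151, 0.2579]
orientation: [2.029, 2.141, 0.28]
contact_force: [-0.5, 0.2, -0.6]
grip_width: 0.49
gripper_force: 0.0
```

```bash
python3 - <<'E'
from h import *
from bench import robot
s=robot.read_state();rot=down(2.5)*R.from_rotvec([-15,0,0],degrees=True);ax=rot.as_matrix()[:,2]
print(s["tcp_pos"],s["qpos"].round(2),plan(s,np.array([.451,.015,.125])-ax*.003,rot))
E
```

```text
[0.41429381 0.01511538 0.25790628] [ 0.03 -0.16  2.19  0.01  0.85 -0.03] (array([-0.09, -0.16,  0.53]), array([-0.0017,  0.001 ,  0.1349]))
```

Call:
send_rows(
  steps=[0,0,0.5,-0.0017,0.001,0.04,0.045,0,0,0,0,0,0.04,0.045,0,0,0,0,0,0.03,0.045,0,0,0,0,0,0.02,0.045,0,0,0,0,0,0.005,0.045,0,0,0,0,0,0,0.045],
)

```text
t: 10.48
tcp_pos: [0.4518, 0.015, 0.1285]
orientation: [2.039, 2.131, 0.282]
contact_force: [0.1, -0.5, 0.1]
grip_width: 0.489
gripper_force: 0.0
```

```bash
python3 - <<'E'
from h import *
from bench import robot,eyes
s=robot.read_state();print(s["tcp_pos"],s["contact_force"])
I=eyes.read_camera("top")["image"];J=eyes.read_camera("side")["image"]
cv2.imwrite("pics/g.png",np.hstack([cv2.resize(a,(400,400),interpolation=cv2.INTER_CUBIC) for a in(I[210:290,310:390],J[210:310,270:370])]))
E
```

```text
[0.45177325 0.01501285 0.12850326] [ 0.07403627 -0.5247428   0.06402062]
```

View pics/g.png

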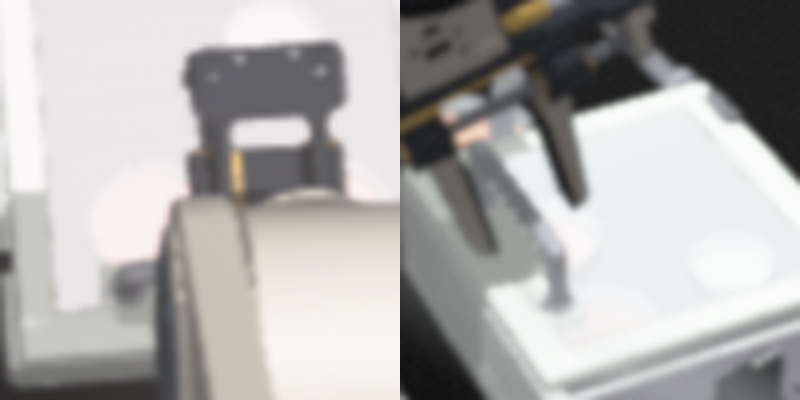

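The side view shows the bar between the two fingers (left finger (470,230), right (570,190)); the gripper hides the clip there. Close on the bar.

Call:
send_rows(
  steps=[0,0,0,0,0,0,0,0,0,0,0,0,0,0,0,0,0,0,0,0,0,0,0,0,0,0,0,0],
  newtons=30,
)

```text
t: 11.08
tcp_pos: [0.4496, 0.0149, 0.128]
orientation: [2.04, 2.132, 0.28]
contact_force: [-6.4, -0.1, 3.3]
grip_width: 0.116
gripper_force: 30.0
```

```bash
python3 - <<'E'
from h import *
from bench import robot
s=robot.read_state();print(s["tcp_pos"],s["contact_force"],s["grip_width"]*91.9,plan(s,s["tcp_pos"],down(2.5))[0])
# TCP rel hinge in tool frame (tool tilt -15 rel cover)
t=np.radians(15);r=np.array([-.158,0,.044])+np.array([-np.sin(t),0,np.cos(t)])*.003  # cover frame x,y,z
for dg in(1,2.5,2):
    d=R.from_euler('y',dg,degrees=True).apply(r)-r
    m=R.from_euler('y',-15+dg,degrees=True)  # tool basis after the turn
    l=m.inv().apply(d);print(dg,"ty %.5f tz %.5f"%(l[0],-l[2]))
E
```

```text
[0.44963345 0.01485386 0.12801143] [-6.37757153 -0.1015519   3.29611956] 10.642902052640347 [14.85 -0.13  0.03]
1 ty 0.00149 tz -0.00248
2.5 ty 0.00363 tz -0.00624
2 ty 0.00293 tz -0.00498
```

Call:
send_rows(
  steps=[2,0,0,0,0.0015,-0.005,0,2,0,0,0,0.0029,-0.005,0,2,0,0,0,0.0029,-0.005,0,2,0,0,0,0.0029,-0.005,0,2,0,0,0,0.0029,-0.005,0,2,0,0,0,0.0029,-0.005,0,2,0,0,0,0.0029,-0.005,0,0,0,0,0,0,0,0],
)

```text
t: 12.08
tcp_pos: [0.4656, 0.0156, 0.1658]
orientation: [2.163, 2.262, 0.025]
contact_force: [6.4, 1.6, -7.9]
grip_width: 0.119
gripper_force: 30.0
```

```bash
cat >>h.py <<'E'
def cover(s):
    rot=R.from_rotvec(s["orientation"]);g=s["tcp_pos"]+rot.apply([0,0,.003])
    yaw=np.radians(2.6);X=np.array([np.cos(yaw),np.sin(yaw),0]);hx=X@[.4504,.0149,0]+.158
    v=np.array([hx-X@g,g[2]-.082]);return np.arctan2(v[1],v[0])-np.arctan2(.044,.158),np.hypot(*v),(down(2.5).inv()*rot).as_rotvec(degrees=True)
E
python3 - <<'E'
from h import *
from bench import robot
s=robot.read_state();print(s["t"],s["tcp_pos"],s["contact_force"],s["grip_width"]*91.9,s["qpos"].round(2),cover(s))
E
```

```text
12.075 [0.46563513 0.01557548 0.16576454] [ 6.36144889  1.64919495 -7.90347192] 10.895241446559794 [ 0.03  0.19  2.05  0.    0.89 -0.02] (np.float64(0.24345544591055562), np.float64(0.1639625614714984), array([-1.12537353,  0.14101731, -0.04076584]))
```

Call:
send_rows(
  steps=[2,0,0,0,0.0029,-0.005,0,2,0,0,0,0.0029,-0.005,0,2,0,0,0,0.0029,-0.005,0,2,0,0,0,0.0029,-0.005,0,2,0,0,0,0.0029,-0.005,0,2,0,0,0,0.0029,-0.005,0,0,0,0,0,0,0,0],
)

```text
t: 12.95
tcp_pos: [0.4859, 0.0166, 0.1935]
orientation: [-2.076, -2.171, 0.201]
contact_force: [10.5, 2.3, -14.0]
grip_width: 0.122
gripper_force: 30.0
```

```bash
python3 - <<'E'
from h import *
from bench import robot,eyes,finder
s=robot.read_state();print(s["t"],s["tcp_pos"],s["contact_force"],cover(s))
I=eyes.read_camera("top")["image"];J=eyes.read_camera("side")["image"];cv2.imwrite("pics/t2.png",I);cv2.imwrite("pics/s2.png",J)
for c in("top","side"):print(c,[(n,d["extent"],d["p"]) for n in("index_mark","cover_pointer") for d in finder.search_frame(n,c)])
cv2.imwrite("pics/l.png",np.hstack([cv2.resize(a,(400,500),interpolation=cv2.INTER_CUBIC) for a in(I[215:265,285:325],J[190:265,270:330])]))
E
```

```text
12.95 [0.48588587 0.01657927 0.19345427] [ 10.50128746   2.30205043 -14.00694001] (np.float64(0.4511412294942025), np.float64(0.16404569783095344), array([10.74065939,  0.15411575, -0.05338575]))
top [('index_mark', [348.4, 302.2, 26.1, 6.6], 0.17)]
side [('cover_pointer', [335.0, 249.7, 115.2, 66.6], 0.8)]
```

View pics/l.png

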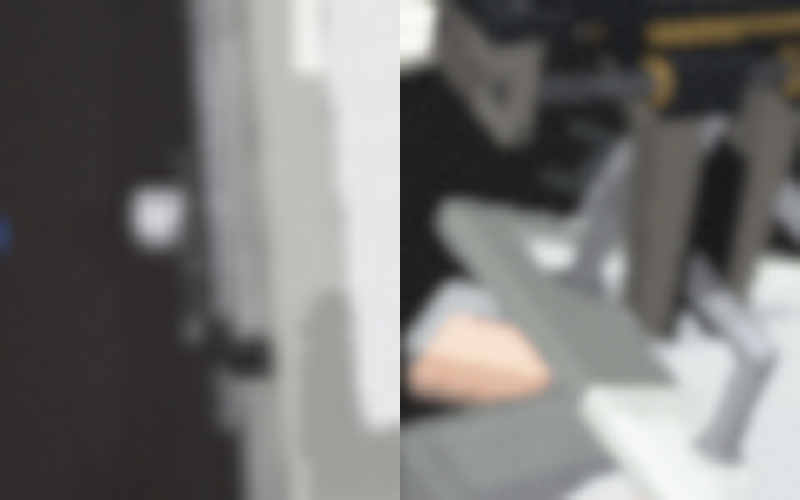

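Top half: pointer runs from (265,360) to a tip near (215,340), just at the clip's lower tooth (190,330). Side half: the teeth are faint at (560–600,125–180).

```bash
python3 - <<'E'
from h import *
def ray(c,uv):
    M=np.array(T[c]);return M[:3,3],M[:3,:3]@np.linalg.inv(K[c])@np.append(uv,1)
yaw=np.radians(2.6);X=np.array([np.cos(yaw),np.sin(yaw),0]);Y=np.array([-X[1],X[0],0]);hx=X@[.4504,.0149,0]+.158
a=.451;z=.082+.134*np.sin(a);o,d=ray("top",(306.5,249.));p=o+d*(z-o[2])/d[2];print("tip x,y",X@p,Y@p,"exp x",hx-.134*np.cos(a))
for a in (.451,.5,.55,.6,.65):
  for y in (Y@p,Y@p+.008):
    q=X*(hx-.134*np.cos(a))+Y*y;q[2]=.082+.134*np.sin(a);u=proj("side",q);t=proj("top",q);print(a,"side0 crop",400+(u[0]-275)*8,(u[1]-190)*8,"l.png top",(t[0]-285)*10,(t[1]-215)*10)
# teeth: radii 134+-7 at angle a+-0.06..: fit angle & y to tooth end pixels of clip.png
from scipy.optimize import least_squares
ut=lambda u,v:np.array([275+(u-400)/8,190+v/8])
obs=[(1,ut(563,151)),(-1,ut(531,209))]
def f(v):
  a,y,r=v;out=[]
  for sg,o in obs:
    c=np.array([hx-r*np.cos(a),.082+r*np.sin(a)])+sg*.0105*np.array([np.sin(a),np.cos(a)])
    q=X*c[0]+Y*y;q[2]=c[1];out.append(proj("side",q)-o)
  return np.r_[np.concatenate(out),(r-.139)/.004,(y-Y@p-.003)/.005]
r=least_squares(f,[.55,.12,.139]);print(r.x,r.fun)
E
```

```text
tip x,y 0.4854436863174633 0.10897284407831513 exp x 0.48801068714341267
0.451 side0 crop 549.3863507418337 268.0248550421343 l.png top 214.19039360303145 328.6326334206805
0.451 side0 crop 538.5426809931655 254.52255401913249 l.png top 177.9753208166892 331.19808173999644
0.5 side0 crop 558.1790713073747 248.66088370114312 l.png top 212.92303905820404 309.70768103952054
0.5 side0 crop 547.2749125254827 235.2246384203038 l.png top 176.5395783028589 312.2825170773356
0.55 side0 crop 568.1247198318497 229.04924922068926 l.png top 211.53423783455082 289.0750144713945
0.55 side0 crop 557.1556688684068 215.68191872262992 l.png top 174.98481955568423 291.65881252420974
0.6 side0 crop 579.0294281996912 209.64499581637187 l.png top 210.05193113645248 267.15406062544446
0.6 side0 crop 567.9924567151174 196.34786637140314 l.png top 173.34308263128037 269.7461599428152
0.65 side0 crop 590.8652656057711 190.50671628213058 l.png top 208.4796257318061 243.99791814353222
0.65 side0 crop 579.7575359889365 177.28082448302416 l.png top 171.6184689094132 246.5976225763302
[0.61726664 0.11643572 0.1428292 ] [0.56794819 0.05232194 0.00564123 0.3293455  0.95730067 0.89257463]
```

Call:
send_rows(
  steps=[2,0,0,0,0.0029,-0.005,0,2,0,0,0,0.0029,-0.005,0,2,0,0,0,0.0029,-0.005,0,2,0,0,0,0.0029,-0.005,0,1,0,0,0,0.0015,-0.0025,0,0,0,0,0,0,0,0,0,0,0,0,0,0,0],
)

```text
t: 14.12
tcp_pos: [0.5039, 0.0174, 0.2106]
orientation: [-1.991, -2.082, 0.358]
contact_force: [11.0, 3.5, -19.5]
grip_width: 0.117
gripper_force: 30.0
```

```bash
python3 - <<'E'
from h import *
from bench import robot,eyes
s=robot.read_state();print(s["t"],s["contact_force"],cover(s))
I=eyes.read_camera("top")["image"];J=eyes.read_camera("side")["image"];cv2.imwrite("pics/t3.png",I);cv2.imwrite("pics/s3.png",J)
cv2.imwrite("pics/l3.png",np.hstack([cv2.resize(cv2.convertScaleAbs(a,alpha=1.6,beta=10),(400,500),interpolation=cv2.INTER_CUBIC) for a in(I[215:265,285:325],J[190:240,280:320])]))
E
```

```text
14.125 [ 10.98224231   3.48243091 -19.5019211 ] (np.float64(0.6014710736709625), np.float64(0.16410944304160033), array([19.68110813,  0.16256887, -0.06473325]))
```

View pics/l3.png

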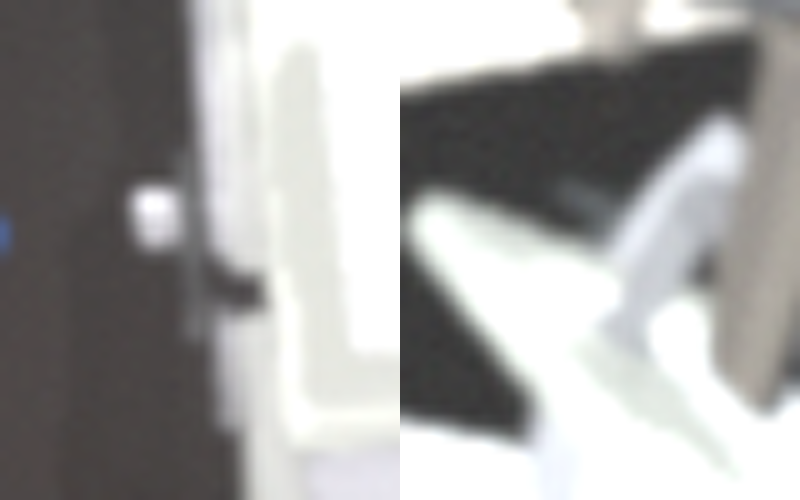

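The pointer (top half, tip about (205,280)) is now inside the clip's span (150–340 in rows); the side half shows only the upper tooth at (580,195), above the cover's edge.

```bash
python3 - <<'E'
from h import *
yaw=np.radians(2.6);X=np.array([np.cos(yaw),np.sin(yaw),0]);Y=np.array([-X[1],X[0],0]);hx=X@[.4504,.0149,0]+.158
def pt(a,r,t,y=.1165):
    c=np.array([hx-r*np.cos(a),.082+r*np.sin(a)])+t*np.array([np.sin(a),np.cos(a)]);q=X*c[0]+Y*y;q[2]=c[1];return q
for a in(.5,.55,.58,.6,.62,.65,.68):
    print(a,"low",(proj("top",pt(a,.141,-.011))[1]-215)*10,"high",(proj("top",pt(a,.103,.012))[1]-215)*10,"mid",(proj("top",pt(a,.134,0))[1]-215)*10,"side upper tooth tip",((proj("side",pt(a,.141,.0095))-[280,190])*10+[400,0]).round(), "clip low",((proj("side",pt(a,.141,-.0095))-[275,190])*8+[400,0]).round())
print("pointer row at .6015",(proj("top",pt(.6015,.134,0,.109))-[285,215])*10)
E
```

```text
0.5 low 368.76861683585844 high 171.38576477315553 mid 312.1303109474741 side upper tooth tip [527. 254.] clip low [515. 259.]
0.55 low 349.26797540413105 high 153.29038215686353 mid 291.5060765358112 side upper tooth tip [541. 229.] clip low [524. 238.]
0.58 low 336.8657182562512 high 142.03346140094652 mid 278.5096035329107 side upper tooth tip [551. 214.] clip low [530. 226.]
0.6 low 328.31076231665264 high 134.36894390710876 mid 269.59293315768065 side upper tooth tip [557. 204.] clip low [534. 218.]
0.62 low 319.5298568944071 high 126.58038874363314 mid 260.4784580247892 side upper tooth tip [564. 194.] clip low [538. 209.]
0.65 low 305.9418471750425 high 114.6725294848872 mid 246.44394614919918 side upper tooth tip [575. 179.] clip low [545. 197.]
0.68 low 291.86412277376945 high 102.505331595776 mid 231.98575665057632 side upper tooth tip [585. 164.] clip low [552. 185.]
pointer row at .6015 [209.88144585 266.48586573]
```

Call:
send_rows(
  steps=[0.5,0,0,0,0.0012,-0.0008,0,0,0,0,0,0.0008,0.0003,0,0,0,0,0,0,0,0,0,0,0,0,0,0,0,0,0,0,0,0,0,0,0,0,0,0,0,0,0],
)

```text
t: 14.98
tcp_pos: [0.5046, 0.0175, 0.2111]
orientation: [-1.984, -2.075, 0.369]
contact_force: [6.4, 2.9, -13.3]
grip_width: 0.121
gripper_force: 30.0
```

```bash
python3 - <<'E'
from h import *
from bench import robot,eyes
s=robot.read_state();print(s["t"],s["contact_force"],cover(s),s["gripper_force"])
I=eyes.read_camera("top")["image"]
cv2.imwrite("pics/l4.png",cv2.resize(cv2.convertScaleAbs(I[225:260,290:325],alpha=2,beta=10),(560,560),interpolation=cv2.INTER_CUBIC))
E
```

```text
14.975 [  6.44706452   2.88390379 -13.25204022] (np.float64(0.6066768520336783), np.float64(0.16403799483621403), array([20.34220916,  0.16016366, -0.06719938])) 29.9970281124115
```

View pics/l4.png

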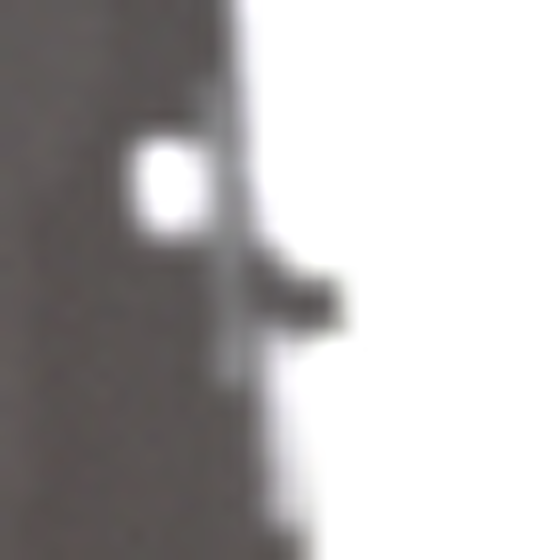

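The last top picture shows the pointer tip at about (262,280). The clip spans rows 80–385, so its gap centre is expected near 283. The two agree, the hold is steady, and I hand in.

```bash
python3 -c "
from bench import robot
print(robot.job_done())"
```

```text
the job is handed in; nothing more can be done
None
```

I handed the job in with the selector turned from one dot to the fan mark and the cover held steady by its handle at about 0.607 rad. I put the clip at about 0.61 rad, so the pointer should be inside its gap; hand-in returned no verdict.

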